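Clamp a glass flow cell and ease the screw

TASK

Clamp the glass cell in its holder: swing the clamp lever fully shut by its handle post, then turn the thumbscrew clockwise until it seats, and then back it off a quarter turn so that the glass is not strained. Finish with the thumbscrew still held still between the fingers at that setting, lever shut, and do not knock over or push aside the glassware and other things on the table.

Things in the scene. Friction and masses are not known exactly. Their poses are not given: they have to be found in the camera images.
- holder: Fixed holder of a glass flow cell: aluminium base plate 100 x 250 x 14 mm carrying, in a row along its y axis, a hinge boss (y = -30 mm), a black socket block with the glass cell (y = 25 mm, top 46 mm above the table) and the thumbscrew (y = +80 mm). Origin: centre of its underside, on the table; z up, y along the plate's length towards the thumbscrew.
- lever (a joint): Steel clamp lever of the holder, a flat bar 8 mm thick (49 to 57 mm above the table) that swings level about the upright hinge on the hinge boss. 0 = shut, against its stop: its long arm (126 mm) lies across the glass cell and its hooked end is round the screw's stem. Grows to 1.7 rad as it opens, counter-clockwise seen from above (the arm goes to the holder's -x side, the short tail to +x). It stays where it is left; friction about 0.08 N m.
- lever_hinge (a point): Point on the lever's hinge axis, at the lever's top face, 57 mm above the table.
- lever_post (a point): Upright round handle post of the lever, 14 mm in diameter and 42 mm tall (57 to 99 mm above the table), standing on the end of its short tail, 60 mm from the hinge axis, on the opposite side from the long arm. The point is on the post's axis, 30 mm above the lever's top face.
- thumbscrew (a joint): Captive thumbscrew of the holder, upright axis. 0 = seated, at its hard stop; negative = loose; it grows as it is turned clockwise seen from above (tightening), so -1.571 is a quarter turn backed off. Free to -3.6 rad; it keeps its height as it turns and stays where it is left; turning friction about 0.05 N m.
- spade_mid (a point): Flat upright steel grip (spade) of the thumbscrew: 40 mm long (the point's x axis), 12 mm thick (its y axis), 32 mm tall (66 to 98 mm above the table), standing on the screw's round flange (32 mm diameter, 60 to 66 mm above the table); it turns with the screw. The point is on the screw's axis inside the grip, 89 mm above the table, a good height to pinch it across its thickness.
- small_jar: Bystander to leave alone: closed glass jar, 38 mm wide, 55 mm tall. Origin: centre of its underside.
- beaker: Bystander to leave alone: open glass beaker, 52 mm wide, 60 mm tall. Origin: centre of its underside.
- weight: Bystander to leave alone: brass check weight, 30 mm wide, 38 mm tall. Origin: centre of its underside.
- mortar: Bystander to leave alone: white ceramic mixing bowl, 130 mm wide, 70 mm tall. Origin: centre of its underside.
- cylinder: Bystander to leave alone: graduated measuring cylinder of glass, 28 mm wide on a 68 mm foot, 194 mm tall. Origin: centre of its underside.
- flask: Bystander to leave alone: conical glass flask with a dark stopper, 80 mm wide, 123 mm tall. Origin: centre of its underside.
- amber_bottle: Bystander to leave alone: amber glass bottle, 60 mm wide, 120 mm tall. Origin: centre of its underside.

How it is judged (in metres and radians):
On the way, in this order (a step that is already met when the one before it is completed fails the run):
1. the clamp lever is fully shut (value of joint lever below 0.06 rad), for 0.2 s.
2. with the lever shut, the thumbscrew is seated (value of joint thumbscrew above -0.06 rad and value of joint lever below 0.07 rad), for 0.1 s.
At the end, for the whole second after the job is handed in: The thumbscrew stands a quarter turn (90 degrees, within 15) back from its seat and does not turn, the robot's fingers still hold its grip (contact force over 2 N, the grasp point within 40 mm of the grip's middle), and the lever is shut (within 0.07 rad of its stop) (value of joint thumbscrew between -1.831 and -1.311 rad and value of joint lever below 0.07 rad and velocity of joint thumbscrew between -0.1 and 0.1 rad/s and contact force between the fingers and thumbscrew above 2 N and distance between the grasp point and spade_mid below 0.04 m); the arm keeps its last pose, push and grip.
It fails at once if a thing standing on the table is pushed aside (over 30 mm) (distance of any of small_jar, beaker, weight, mortar, cylinder, flask, amber_bottle from where it was at the start of the episode above 0.03 m).
It fails at once if a thing standing on the table is tipped over (angle between any of small_jar, beaker, weight, mortar, cylinder, flask, amber_bottle's own z axis and vertical above 0.5 rad).
It also fails if it takes over 64 s, if anything falls off the work surface, if the arm or the gripper's body presses on something with over 40 N, if the wrist force passes 120 N, or if a joint passes its speed limit or range.

ROBOT

A 6-joint arm with a two-finger parallel gripper is mounted at the origin on the work surface. World frame = base frame: x ahead of the robot, y to its left, z up, the work surface at z = 0. Lengths are in mm, angles in rad, forces in N, time in s.
With the tool pointing down it reaches from about 275 to 1000 mm from the base axis. Payload 8.4 kg.
Tool frame: the origin (TCP) lies at the very end of the fingers, on their centre line; the grasp point (between the pads) lies 19 mm behind it; z points along the fingers, x is the direction in which the jaws open and shut, and the axes are right-handed (so a half turn about z gives the same grasp; the last joint's range is limited). The gripper opens to 85 mm and grips with 20 to 120 N. Pads are 22 mm wide; open, the fingers measure 114 mm over their backs; the gripper's body (76 mm by 85 mm) begins 54 mm behind the grasp point. The pads swing forward as they close: fully open they stand 13 mm farther back than shut.
Start: joints at [-1.123, 0.353, 1.633, -0, 1.155, -0.002], TCP at [271.74, -562.837, 231.281] pointing down, gripper open.
Joint ranges: [-2.63, 2.63], [-0.92, 2.1], [0.06, 2.66], [-1.3, 4.44], [0, 2.69], [-3.02, 3.02]. Speed limits (rad/s): [2.22, 2.22, 2.79, 3.14, 3.14, 3.14].

INTERFACE

Orientations are given as [roll, pitch, yaw] about the fixed x, y, z axes, in that order (R = Rz(yaw) Ry(pitch) Rx(roll)).
In Python, from rig import r gives the robot as it stands. The module is installed in compiled form; this text tells all that it offers.
- The arm moves only by the tool apply_moves, never from a script. Its argument "targets" is a list that holds one entry, the list of rows, each a list of 7 numbers: the gripper's target within -1 to 1 (fully open at 1, half-way at 0, shut at -1), then the shift along the tool's x, y, z in cm, then the turn, a rotation vector about the tool's x, y, z in degrees. A call has 1 to 8 rows; each row is the pose to reach, as a shift and turn from the pose measured when the call began, along the tool's axes at that moment; what a row does not reach only later rows make up. A row lasts 1/10 s, in which the tool goes at most 50 mm and 8.59 degrees, less where a joint would pass 70% of its speed; a pose out of reach is approached as far as the arm can. A call with a gripper value outside its range is refused whole. The fingers move at their own pace and stop on an object; "newtons" is the grip in N (left out, the last holds). Time passes only in rows, so rows that repeat a pose let the fingers close. It gives the time, the measured TCP pose, the force and the opening at its end, in the units of the state.
- r.sense(): the state, without advancing time (a new reading comes with each control period).
- r.grab_frame(name): name is "side" or "top" or "wrist"; returns a dict with "pixels" (384x512x3 uint8, red, green, blue), "fov_y" (degrees; the focal length in pixels is half the picture's height over the tangent of half this angle, whatever the lens; pixels are square), "cx", "cy" (the principal point, pixels), "R" (3x3) and "t" (3): a world point X has camera coordinates R X + t; the wrist camera has in their place "mount" (4x4, takes a point from camera to tool coordinates, whose origin is the TCP and whose axes are the tool frame's). Camera axes: x right, y down, z forward; pixel columns grow to the right and rows downward; lengths in mm; the calibration is good to about 2 mm. A picture is of the moment at which its call begins: read the wrist's pose just before it. There is no depth.
- r.sign_off(): hands the job in, once; it reports no verdict.
The state is a dict: "clock": time; "qpos": joint angles; "qvel": joint speeds; "joint_efforts": joint torques, N m; "eef_pos": TCP position; "tcp_rot": TCP orientation; "contact_force": force on the tool from outside, world axes, zero at the start; "wrist_torque": the same for the moment, N m; "opening": opening from 0.0 (shut) to 1.0 (fully open).
Only numpy, scipy, OpenCV 4.12 (cv2) and the standard library are available. Lean on these libraries where they do the work, as an engineer would, in place of code of your own. Each camera call takes 0.05 s, during which the arm holds its last target. There are 200 camera calls.

## Working session

There is one attempt and no reset: what is moved stays moved. The work goes in short steps, Python scripts to look and compute and a tool call to move; the robot and the scene stay as the last step left them, time stands still between calls to the robot, and variables do not carry over. Pictures are saved under pics/ and viewed, about 8 in all and at most 12, crops included, and the job is handed in when it is done.

Besides the shell and the picture viewer there is one more tool, called after ">>>" by a JSON object that holds its "op" and its "data", one argument or row to a line. apply_moves: Moves the arm, as the interface text tells. Its arguments: {"type":"object","properties":{"targets":{"type":"array"},"newtons":{"type":"number"}},"required":["targets"]}

```bash
mkdir -p pics; cat > h.py <<'E'
from rig import r
import numpy as np, cv2
from scipy.spatial.transform import Rotation as Ro
def cam(name):
    s=r.sense(); f=r.grab_frame(name)
    fl=192/np.tan(np.radians(f["fov_y"])/2)
    f["K"]=np.array([[fl,0,f["cx"]],[0,fl,f["cy"]],[0,0,1]])
    if "mount" in f:
        T=np.eye(4);T[:3,:3]=Ro.from_euler("xyz",s["tcp_rot"]).as_matrix();T[:3,3]=s["eef_pos"]
        W=np.linalg.inv(T@np.array(f["mount"]));f["R"],f["t"]=W[:3,:3],W[:3,3]
    f["R"]=np.array(f["R"]);f["t"]=np.array(f["t"]).ravel()
    return f
def onz(f,uv,z):
    d=f["R"].T@np.linalg.inv(f["K"])@[uv[0],uv[1],1]; c=-f["R"].T@f["t"]
    return c+d*(z-c[2])/d[2]
def px(f,X):
    p=f["K"]@(f["R"]@np.array(X,float)+f["t"]);return p[:2]/p[2]
def save(n,im,k=1.5):
    cv2.imwrite("pics/"+n,cv2.resize(im[:,:,::-1],None,fx=k,fy=k,interpolation=cv2.INTER_CUBIC))
E
python3 - <<'E'
from h import *
s=r.sense();print(s)
for n in("top","side","wrist"):
    f=cam(n);save(n+"0.png",f["pixels"]);print(n,f["fov_y"],f["cx"],f["cy"],-f["R"].T@f["t"],f["R"].round(2).tolist())
E
```

```text
{'clock': 0.0, 'qpos': array([-1.12337736e+00,  3.53639679e-01,  1.63413832e+00, -1.76190403e-05,
        1.15521079e+00, -2.39324789e-03]), 'qvel': array([ 6.96280912e-04,  1.60457822e-03, -1.93192246e-03,  9.01007472e-05,
        3.15839221e-04, -3.80520663e-04]), 'joint_efforts': array([-7.89381120e-04, -6.05243540e+01, -3.42064226e+01, -1.09091609e-04,
        9.51790949e-03, -1.63374585e-05]), 'eef_pos': array([ 271.53812797, -562.39661907,  230.5651869 ]), 'tcp_rot': array([ 3.14157989e+00,  1.39616484e-03, -1.12097700e+00]), 'contact_force': array([ 1.12758314,  0.35644195, -0.79614896]), 'wrist_torque': array([-0.01451224, -0.01551237,  0.05354183]), 'opening': 1.0025979515285381}
top 50.7475137153898 253.00905904897988 187.51243371674602 [ 372.64754262  -11.42276156 1503.24568671] [[-0.02, -1.0, -0.01], [-0.99, 0.02, -0.1], [0.1, 0.01, -0.99]]
side 51.299967763660845 255.16266493549824 192.03415684073184 [222.41711162 983.30800722 945.99870583] [[-0.95, -0.3, 0.02], [-0.2, 0.6, -0.78], [0.22, -0.75, -0.63]]
wrist 70.09751408302705 259.85361306281936 191.5019002371972 [ 347.47099161 -524.91667743  372.50957791] [[0.44, -0.9, -0.0], [-0.85, -0.41, 0.33], [-0.29, -0.14, -0.95]]
```

View pics/top0.png

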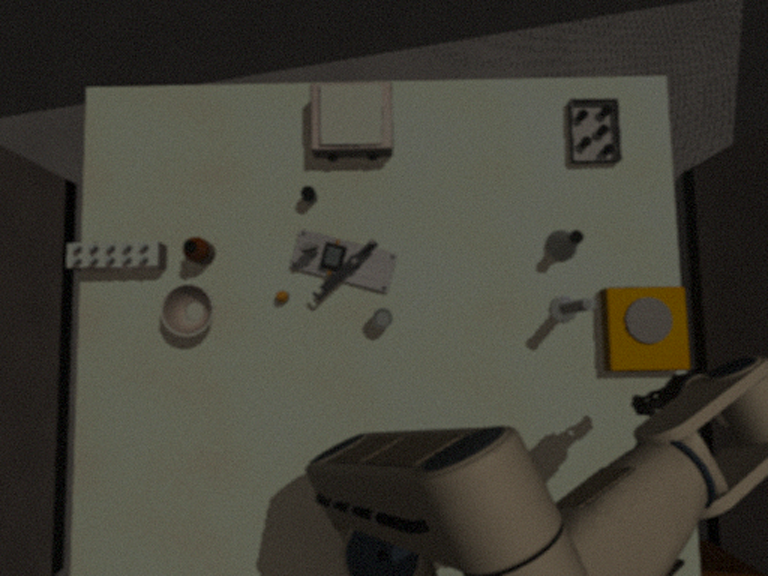

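View pics/side0.png

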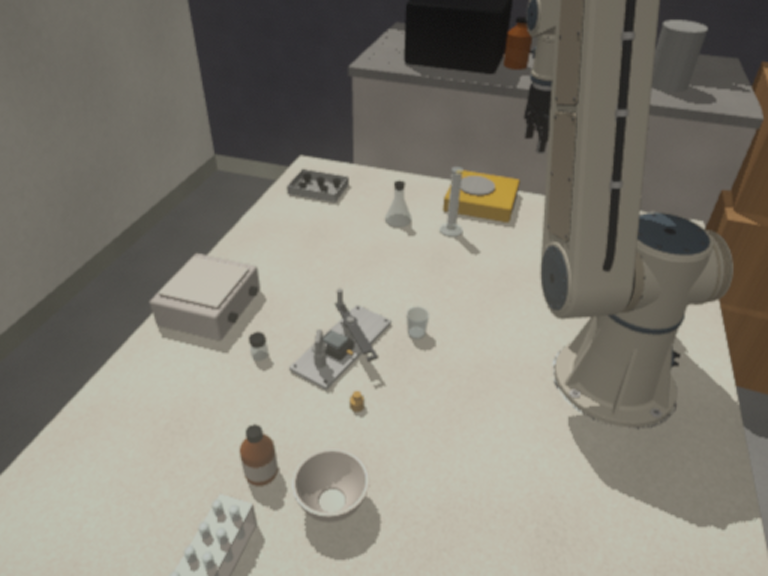

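```bash
python3 - <<'E'
from h import *
f=cam("top")
for n,(u,v,z) in dict(c1=(299,232,14),c2=(397,256,14),c3=(386,292,14),c4=(291,270,14),screw=(305,256,89),post=(372,245,99),armend=(316,303,57),jar=(308,192,50),beaker=(378,322,50),weight=(282,297,38),cyl=(560,308,0),mortar=(187,312,60)).items():
    print(n,onz(f,(u/1.5,v/1.5),z).round())
s=r.sense();T=Ro.from_euler("xyz",s["tcp_rot"]).as_matrix();print(T.round(3)); w=cam("wrist");print(np.array(w["mount"]).round(2))
E
```

```text
c1 [654. 198.  14.]
c2 [589. -45.  14.]
c3 [500. -16.  14.]
c4 [559. 218.  14.]
screw [582. 173.  89.]
post [604.  15.  99.]
armend [473. 152.  57.]
jar [746. 170.  50.]
beaker [425.   5.  50.]
weight [491. 236.  38.]
cyl [ 453. -445.    0.]
mortar [457. 460.  60.]
[[ 0.435 -0.901 -0.   ]
 [-0.901 -0.435  0.001]
 [-0.001 -0.    -1.   ]]
[[   1.      0.     -0.     -0.97]
 [  -0.      0.95    0.33  -84.66]
 [   0.     -0.33    0.95 -141.88]
 [   0.      0.      0.      1.  ]]
```

>>> {"op": "apply_moves", "data": {
  "targets": [
    [[1, 0, 0, -7, 0, 0, 0], [1, -5, -5.8, -8, 0, 0, -8], [1, -49, -57.5, -8, 0, 0, -64], [1, -49, -57.5, -8, 0, 0, -64], [1, -49, -57.5, -8, 0, 0, -64], [1, -49, -57.5, -8, 0, 0, -64], [1, -49, -57.5, -8, 0, 0, -64], [1, -49, -57.5, -8, 0, 0, -64]]
  ]
}}

```text
clock: 1.05
eef_pos: [411.7, -243.7, 304.6]
tcp_rot: [-3.141, -0.0, -0.076]
contact_force: [0.4, -0.3, 0.2]
opening: 1.003
```

>>> {"op": "apply_moves", "data": {
  "targets": [
    [[1, 13.4, -38.5, 0.5, 0, 0, -4], [1, 13.4, -38.5, 0.5, 0, 0, -4], [1, 13.4, -38.5, 0.5, 0, 0, -4], [1, 13.4, -38.5, 0.5, 0, 0, -4], [1, 13.4, -38.5, 0.5, 0, 0, -4], [1, 13.4, -38.5, 0.5, 0, 0, -4], [1, 13.4, -38.5, 0.5, 0, 0, -4], [1, 13.4, -38.5, 0.5, 0, 0, -4]]
  ]
}}

```text
clock: 1.85
eef_pos: [571.0, 123.5, 299.9]
tcp_rot: [-3.141, -0.0, -0.005]
contact_force: [0.4, -0.6, -0.4]
opening: 1.0
```

>>> {"op": "apply_moves", "data": {
  "targets": [
    [[1, 0, -4.6, 0, 0, 0, 0], [1, 0, -4.6, 0, 0, 0, 0], [1, 0, -4.6, 0, 0, 0, 0]]
  ]
}}

```text
clock: 2.15
eef_pos: [570.9, 170.5, 299.4]
tcp_rot: [3.141, 0.0, -0.003]
contact_force: [-0.1, -0.5, -0.3]
opening: 1.002
```

```bash
python3 - <<'E'
from h import *
s=r.sense();print(s["eef_pos"],s["tcp_rot"],s["qpos"],s["qvel"].round(3))
f=cam("wrist");save("w1.png",f["pixels"])
for X in [(567,60,57),(604,15,99),(582,173,98),(596,166,98)]:print(px(f,X)*1.5)
E
```

```text
[570.85926984 170.46314077 299.44053345] [ 3.14122985e+00  3.48048097e-04 -2.92844986e-03] [ 2.87804017e-01  2.50944737e-01  1.62029742e+00 -2.59399125e-04
  1.27078794e+00  2.90809118e-01] [-0.04  -0.017  0.013 -0.009  0.    -0.007]
[386.4708272  344.80445777]
[424.0633591  405.78521818]
[403.05315169 248.00463772]
[419.22572389 255.92059082]
```

View pics/w1.png

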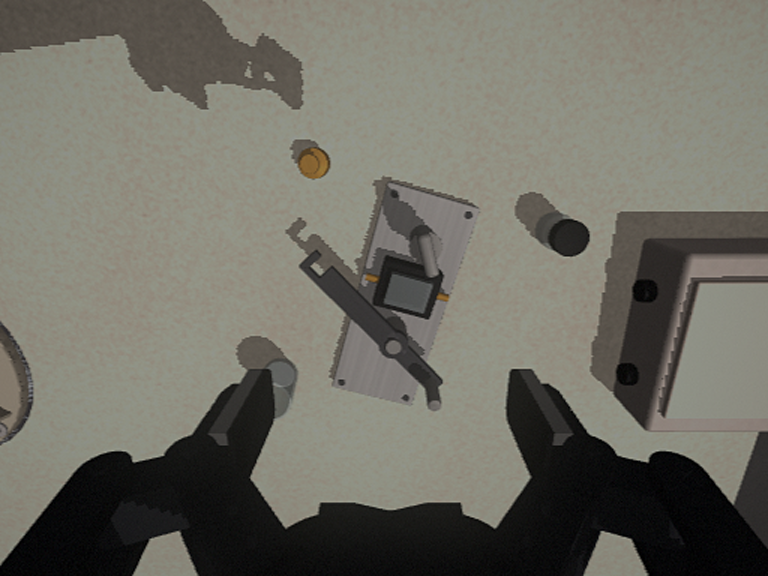

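```bash
python3 - <<'E'
import cv2
im=cv2.imread("pics/w1.png");c=im[170:420,300:490]
cv2.imwrite("pics/w1c.png",cv2.convertScaleAbs(cv2.resize(c,None,fx=2.4,fy=2.4,interpolation=cv2.INTER_CUBIC),alpha=1.3))
E
```

```text
(no output)
```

View pics/w1c.png

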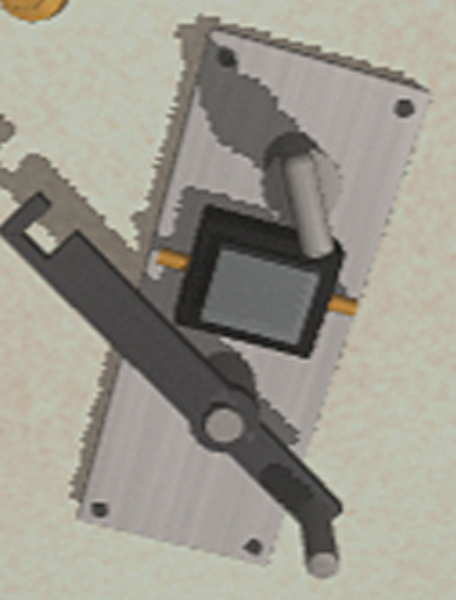

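```bash
python3 - <<'E'
from h import *
f=cam("wrist")
def c(u,v):return ((300+u/2.4)/1.5,(170+v/2.4)/1.5)
for n,u,v,z in [("post",322,564,99),("hinge",224,424,57),("hingecap+4",224,424,61),("spade",309,204,98),("flange",304,178,66),("sp_a",300,155,98),("sp_b",318,252,98),("c1",210,30,14),("c2",428,92,14),("c3",268,562,14),("c4",77,516,14),("armend",25,218,57),("cellTL",208,208,46),("cellBR",308,356,46),("cellTR",340,245,46),("cellBL",178,325,46)]:
    print(n,onz(f,c(u,v),z).round(1))
E
```

```text
post [613.8  14.6  99. ]
hinge [574.1  56.6  57. ]
hingecap+4 [574.1  58.7  61. ]
spade [604.3 165.6  98. ]
flange [605.2 167.7  66. ]
sp_a [600.6 183.4  98. ]
sp_b [608.1 147.6  98. ]
c1 [568.5 219.5  14. ]
c2 [662.2 193.3  14. ]
c3 [596.8 -43.8  14. ]
c4 [500.9 -16.6  14. ]
armend [493.7 149.5  57. ]
cellTL [567.6 150.5  46. ]
cellBR [610.8  83.9  46. ]
cellTR [622.8 134.4  46. ]
cellBL [554.4  98.5  46. ]
```

>>> {"op": "apply_moves", "data": {
  "targets": [
    [[1, 4.3, 15.6, 5, 0, 0, -42], [1, 4.3, 15.6, 10, 0, 0, -42], [1, 4.3, 15.6, 15, 0, 0, -42], [1, 4.3, 15.6, 15, 0, 0, -42], [1, 4.3, 15.6, 15, 0, 0, -42], [1, 4.3, 15.6, 15, 0, 0, -42], [1, 4.3, 15.6, 15, 0, 0, -42], [1, 4.3, 15.6, 15, 0, 0, -42]]
  ]
}}

```text
clock: 3.05
eef_pos: [613.9, 12.5, 151.7]
tcp_rot: [3.14, -0.002, 0.724]
contact_force: [-0.0, -0.0, -0.8]
opening: 1.0
```

```bash
python3 - <<'E'
from h import *
s=r.sense();print(s["eef_pos"],s["tcp_rot"],s["qpos"].round(2))
f=cam("wrist");save("w2.png",f["pixels"])
for X in [(613.8,14.6,99),(574,59,57),(604,165.5,98)]:print(px(f,X)*1.5)
E
```

```text
[613.94583866  12.48644437 151.65122478] [ 3.13980884e+00 -1.89729803e-03  7.24018622e-01] [ 0.02  0.42  1.73 -0.    0.99 -0.71]
[390.50618432 317.34789415]
[389.74399934 190.28930676]
[610.74774331  55.46349604]
```

View pics/w2.png

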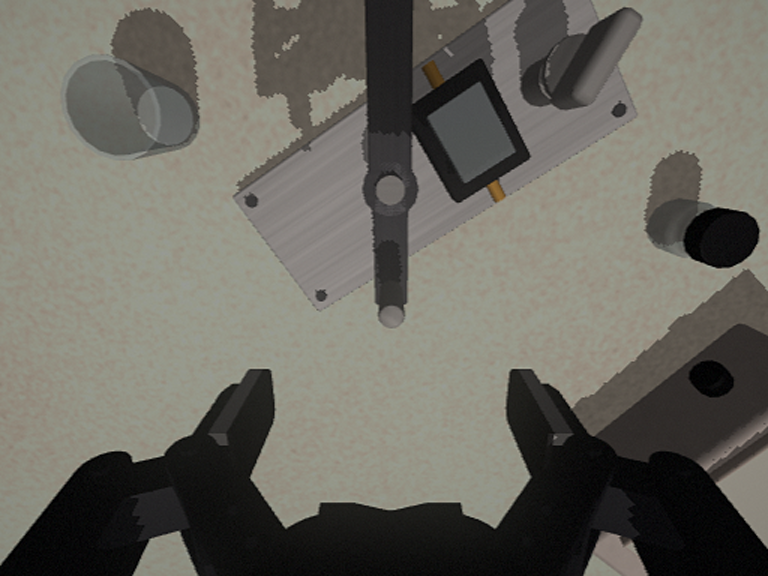

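>>> {"op": "apply_moves", "data": {
  "targets": [
    [[0.5, 0.1, -0.2, 4, 0, 0, 0], [0, 0.1, -0.2, 7, 0, 0, 0], [0, 0.1, -0.2, 8.3, 0, 0, 0], [-0.3, 0.1, -0.2, 8.3, 0, 0, 0], [-1, 0.1, -0.2, 8.3, 0, 0, 0], [-1, 0.1, -0.2, 8.3, 0, 0, 0], [-1, 0.1, -0.2, 8.3, 0, 0, 0], [-1, 0.1, -0.2, 8.3, 0, 0, 0]]
  ],
  "newtons": 40
}}

```text
clock: 3.9
eef_pos: [614.7, 15.2, 70.3]
tcp_rot: [3.138, -0.004, 0.725]
contact_force: [-1.4, 2.7, 7.3]
opening: 0.147
```

```bash
cat > arc.py <<'E'
from h import *
import sys
# shifts for post arc: total deg, rows
H=np.array([574.1,59.0]);s=r.sense();p=s["eef_pos"];R=Ro.from_euler("xyz",s["tcp_rot"]).as_matrix()
print(p,s["tcp_rot"],s["contact_force"],s["wrist_torque"],s["opening"])
v=p[:2]-H;print("r",np.hypot(*v),"lever deg",np.degrees(np.arctan2(-v[1],-v[0]))-74.3)
for a in map(float,sys.argv[1:]):
    t=-np.radians(a);q=np.array([[np.cos(t),-np.sin(t)],[np.sin(t),np.cos(t)]])@v+H
    print(a,(R.T@np.array([*(q-p[:2]),0])/10).round(2))
E
python3 arc.py 5 12 19 26 33 40 47 54 58 61
```

```text
[614.72873695  15.24395302  70.3273566 ] [ 3.13824907 -0.00419003  0.72509017] [-1.37860938  2.67113664  7.30892939] [0.37418048 0.29403476 0.01493327] 0.14683457443169393
r 59.710015186308894 lever deg 58.57758298949089
5.0 [-0.52 -0.01 -0.  ]
12.0 [-1.24 -0.1  -0.01]
19.0 [-1.95 -0.28 -0.01]
26.0 [-2.63 -0.54 -0.01]
33.0 [-3.27 -0.89 -0.02]
40.0 [-3.87 -1.31 -0.02]
47.0 [-4.41 -1.8  -0.02]
54.0 [-4.89 -2.35 -0.03]
58.0 [-5.13 -2.69 -0.03]
61.0 [-5.29 -2.95 -0.03]
```

>>> {"op": "apply_moves", "data": {
  "targets": [
    [[-1, -0.5, 0, 0, 0, 0, 5], [-1, -1.24, -0.1, 0, 0, 0, 12], [-1, -1.95, -0.28, 0, 0, 0, 19], [-1, -2.63, -0.54, 0, 0, 0, 26], [-1, -3.27, -0.89, 0, 0, 0, 33], [-1, -3.87, -1.31, 0, 0, 0, 40], [-1, -3.87, -1.31, 0, 0, 0, 40]]
  ]
}}

```text
clock: 4.6
eef_pos: [576.7, -1.0, 70.5]
tcp_rot: [3.141, -0.006, 0.025]
contact_force: [0.5, -1.6, -3.4]
opening: 0.149
```

```bash
python3 arc.py 5 10 15 18 19 20 21 22
```

```text
[576.67130168  -0.98281266  70.45843178] [ 3.14146501 -0.0055317   0.02480094] [ 0.53227636 -1.59789051 -3.36361162] [-0.2629503   0.09731577 -0.09283848] 0.14884073558542205
r 60.037899758772845 lever deg 18.154613002214234
5.0 [-0.52 -0.01 -0.  ]
10.0 [-1.04 -0.07 -0.01]
15.0 [-1.56 -0.18 -0.01]
18.0 [-1.86 -0.26 -0.01]
19.0 [-1.96 -0.29 -0.01]
20.0 [-2.06 -0.32 -0.01]
21.0 [-2.16 -0.36 -0.01]
22.0 [-2.26 -0.4  -0.01]
```

Approach the stop slowly, with a slight overdrive.

>>> {"op": "apply_moves", "data": {
  "targets": [
    [[-1, -0.52, 0, 0, 0, 0, 5], [-1, -1.04, -0.07, 0, 0, 0, 10], [-1, -1.4, -0.14, 0, 0, 0, 13.5], [-1, -1.65, -0.2, 0, 0, 0, 16], [-1, -1.86, -0.26, 0, 0, 0, 18], [-1, -2.0, -0.31, 0, 0, 0, 19.5], [-1, -2.1, -0.34, 0, 0, 0, 20.5], [-1, -2.1, -0.34, 0, 0, 0, 20.5]]
  ]
}}

```text
clock: 5.4
eef_pos: [557.5, 1.3, 70.5]
tcp_rot: [-3.14, -0.009, -0.33]
contact_force: [7.0, -4.3, -10.9]
opening: 0.148
```

```bash
python3 arc.py 1 2 3 4
```

```text
[557.52533474   1.27529743  70.502856  ] [-3.13963154 -0.00890701 -0.33023122] [  6.96077513  -4.34472445 -10.94385767] [-0.76015728 -0.90916858  0.15188297] 0.14770583477879282
r 60.05714624796743 lever deg -0.3205176082860959
1.0 [-0.1  0.  -0. ]
2.0 [-0.21  0.01 -0.  ]
3.0 [-0.31  0.01 -0.  ]
4.0 [-0.42  0.01 -0.  ]
```

>>> {"op": "apply_moves", "data": {
  "targets": [
    [[-1, -0.15, 0, 0, 0, 0, 0], [-1, -0.25, 0, 0, 0, 0, 0], [-1, -0.25, 0, 0, 0, 0, 0]]
  ]
}}

```text
clock: 5.7
eef_pos: [557.6, 1.3, 70.6]
tcp_rot: [-3.139, -0.014, -0.327]
contact_force: [9.6, -6.3, -13.9]
opening: 0.148
```

>>> {"op": "apply_moves", "data": {
  "targets": [
    [[-0.3, 0.1, 0, 0, 0, 0, 0], [0, 0.1, 0, 0, 0, 0, 0], [0, 0.1, 0, 0, 0, 0, 0], [0, 0.1, 0, -5, 0, 0, 0], [0, 0.1, 0, -8, 0, 0, 0], [0, 0.1, 0, -8, 0, 0, 0]]
  ]
}}

```text
clock: 6.3
eef_pos: [560.1, 1.3, 155.0]
tcp_rot: [-3.137, -0.02, -0.326]
contact_force: [0.0, -0.9, -0.6]
opening: 0.501
```

```bash
cat > to.py <<'E'
from h import *
import sys
x,y,z,yaw=map(float,sys.argv[1:])
s=r.sense();p=s["eef_pos"];R=Ro.from_euler("xyz",s["tcp_rot"]).as_matrix()
print(p,s["tcp_rot"],s["qpos"].round(2),s["wrist_torque"].round(2))
G=Ro.from_euler("xyz",[np.pi,0,np.radians(yaw)]).as_matrix()
print("cm",(R.T@(np.array([x,y,z])-p)/10).round(2),"deg",np.degrees(Ro.from_matrix(R.T@G).as_rotvec()).round(1))
E
python3 to.py 604 165.5 151 11.8
```

```text
[560.10558937   1.30021483 154.98932895] [-3.13705235 -0.02017383 -0.32622962] [ 0.    0.33  1.86 -0.    0.93  0.33] [ 0.01 -0.   -0.07]
cm [ -1.11 -16.96   0.45] deg [  0.1  -1.2 -30.5]
```

>>> {"op": "apply_moves", "data": {
  "targets": [
    [[0.5, -1.1, -17.0, 0.2, 0, -1.2, -30.5], [0.5, -1.1, -17.0, 0.2, 0, -1.2, -30.5], [0.5, -1.1, -17.0, 0.2, 0, -1.2, -30.5], [0.5, -1.1, -17.0, 0.2, 0, -1.2, -30.5], [0.5, -1.1, -17.0, 0.2, 0, -1.2, -30.5], [0.5, -1.1, -17.0, 0.2, 0, -1.2, -30.5]]
  ]
}}

```text
clock: 6.9
eef_pos: [603.4, 166.0, 152.6]
tcp_rot: [3.14, 0.002, 0.206]
contact_force: [0.5, 0.6, -0.1]
opening: 0.747
```

```bash
python3 - <<'E'
from h import *
s=r.sense();print(s["eef_pos"],s["tcp_rot"],s["qpos"].round(2),s["qvel"].round(3))
f=cam("wrist");save("w3.png",f["pixels"])
for X in [(604,165.5,98),(604,165.5,66),(574,59,57),(604.3-4,165.5+19.5,98),(604.3+4,165.5-19.5,98)]:print(px(f,X)*1.5)
E
```

```text
[603.3585929  165.95061631 152.64614199] [3.14040487e+00 1.92996936e-03 2.06249479e-01] [ 0.27  0.44  1.7  -0.    1.01  0.06] [-0.027 -0.011  0.016 -0.003  0.001  0.006]
[390.60347812 320.21836002]
[390.63218597 298.54712764]
[316.500568   426.26341218]
[391.42898003 284.09928001]
[390.9207896  354.41852555]
```

View pics/w3.png

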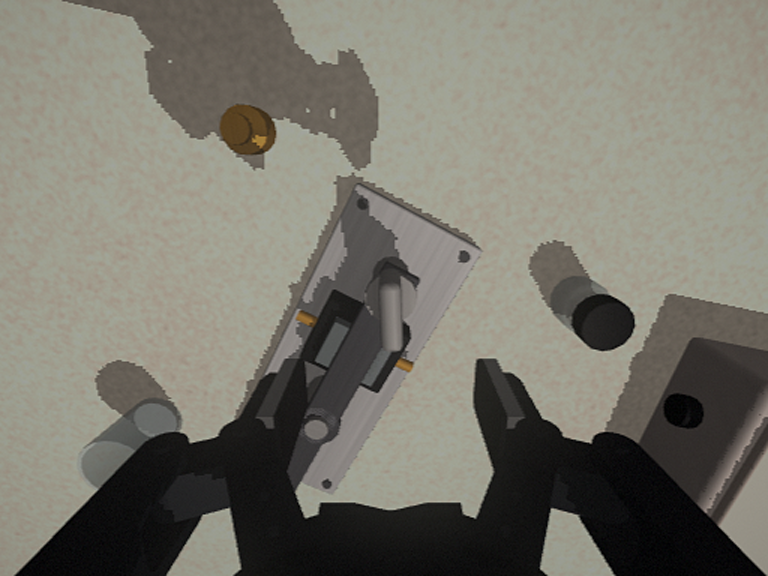

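>>> {"op": "apply_moves", "data": {
  "targets": [
    [[0.3, 0.1, 0, 4, 0, 0, 0], [0, 0.1, 0, 7, 0, 0, 0], [0, 0.1, 0, 8.1, 0, 0, 0], [-0.3, 0.1, 0, 8.1, 0, 0, 0], [-1, 0.1, 0, 8.1, 0, 0, 0], [-1, 0.1, 0, 8.1, 0, 0, 0], [-1, 0.1, 0, 8.1, 0, 0, 0], [-1, 0.1, 0, 8.1, 0, 0, 0]]
  ],
  "newtons": 40
}}

```text
clock: 7.75
eef_pos: [604.0, 165.0, 73.1]
tcp_rot: [3.14, 0.002, 0.205]
contact_force: [-5.3, -3.0, 5.1]
opening: 0.134
```

```bash
python3 to.py 604 165.5 71 11.8
```

```text
[604.01997387 165.02506276  73.12757601] [3.14003866e+00 1.85239574e-03 2.05057703e-01] [ 0.27  0.54  1.74 -0.    0.86  0.06] [-0.45  0.69 -0.05]
cm [ 0.01 -0.05  0.21] deg [ 0.1  0.1 -0.1]
```

>>> {"op": "apply_moves", "data": {
  "targets": [
    [[-1, 0, 0, 0, 0, 0, 7], [-1, 0, 0, 0, 0, 0, 15], [-1, 0, 0, 0, 0, 0, 23], [-1, 0, 0, 0, 0, 0, 30], [-1, 0, 0, 0, 0, 0, 30]]
  ]
}}

```text
clock: 8.25
eef_pos: [604.4, 164.9, 73.3]
tcp_rot: [3.14, -0.0, -0.32]
contact_force: [1.7, -1.4, -9.3]
opening: 0.134
```

```bash
python3 to.py 604 165.5 73 -18.2; python3 -c "
from h import *
print(r.sense()['contact_force'],r.sense()['opening'])"
```

```text
[604.43474939 164.89339484  73.25355847] [ 3.13966036e+00 -2.39796820e-04 -3.20257040e-01] [ 0.26  0.54  1.74 -0.    0.86  0.59] [-0.22 -0.48 -0.09]
cm [-0.06 -0.04  0.03] deg [ 0.1 -0.  -0.1]
[ 1.70688016 -1.37482998 -9.31295218] 0.13382683862923184
```

>>> {"op": "apply_moves", "data": {
  "targets": [
    [[-1, 0, 0, 0, 0, 0, 8], [-1, 0, 0, 0, 0, 0, 16], [-1, 0, 0, 0, 0, 0, 24], [-1, 0, 0, 0, 0, 0, 24]]
  ]
}}

```text
clock: 8.65
eef_pos: [604.8, 164.7, 73.3]
tcp_rot: [3.14, -0.002, -0.738]
contact_force: [3.9, -1.9, -11.5]
opening: 0.13
```

```bash
cat > st.py <<'E'
from h import *
s=r.sense();print("yaw",np.degrees(s["tcp_rot"][2]).round(1),"q6",s["qpos"][5].round(3),"Tz",s["wrist_torque"].round(2),s["contact_force"].round(1),s["opening"].round(3),s["eef_pos"].round(1))
E
python3 st.py
```

```text
Traceback (most recent call last):
  File "st.py", line 2, in <module>
    s=r.sense();print("yaw",np.degrees(s["tcp_rot"][2]).round(1),"q6",s["qpos"][5].round(3),"Tz",s["wrist_torque"].round(2),s["contact_force"].round(1),s["opening"].round(3),s["eef_pos"].round(1))
                                                                                                                                                        ^^^^^^^^^^^^^^^^^^
AttributeError: 'float' object has no attribute 'round'
```

>>> {"op": "apply_moves", "data": {
  "targets": [
    [[-1, 0, 0, 0, 0, 0, 8], [-1, 0, 0, 0, 0, 0, 16], [-1, 0, 0, 0, 0, 0, 24], [-1, 0, 0, 0, 0, 0, 24]]
  ]
}}

```text
clock: 9.05
eef_pos: [604.9, 164.3, 73.2]
tcp_rot: [3.141, -0.003, -1.153]
contact_force: [2.9, -3.2, -10.1]
opening: 0.132
```

```bash
python3 st.py
```

```text
Traceback (most recent call last):
  File "st.py", line 2, in <module>
    s=r.sense();print("yaw",np.degrees(s["tcp_rot"][2]).round(1),"q6",s["qpos"][5].round(3),"Tz",s["wrist_torque"].round(2),s["contact_force"].round(1),s["opening"].round(3),s["eef_pos"].round(1))
                                                                                                                                                        ^^^^^^^^^^^^^^^^^^
AttributeError: 'float' object has no attribute 'round'
```

```bash
sed -i 's/s\["opening"\].round(3)/round(s["opening"],3)/' st.py; python3 st.py
```

```text
yaw -66.1 q6 1.419 Tz [-0.66 -0.52 -0.04] [  2.9  -3.2 -10.1] 0.132 [604.9 164.3  73.2]
```

>>> {"op": "apply_moves", "data": {
  "targets": [
    [[-1, 0, 0, 0, 0, 0, 8], [-1, 0, 0, 0, 0, 0, 16], [-1, 0, 0, 0, 0, 0, 24], [-1, 0, 0, 0, 0, 0, 24]]
  ]
}}

```text
clock: 9.45
eef_pos: [605.0, 163.9, 73.2]
tcp_rot: [-3.141, -0.003, -1.566]
contact_force: [1.8, -4.4, -9.2]
opening: 0.131
```

```bash
python3 st.py
```

```text
yaw -89.7 q6 1.833 Tz [-0.81 -0.3  -0.01] [ 1.8 -4.4 -9.2] 0.131 [605.  163.9  73.2]
```

>>> {"op": "apply_moves", "data": {
  "targets": [
    [[-1, 0, 0, 0, 0, 0, 8], [-1, 0, 0, 0, 0, 0, 16], [-1, 0, 0, 0, 0, 0, 24], [-1, 0, 0, 0, 0, 0, 24]]
  ]
}}

```text
clock: 9.85
eef_pos: [605.8, 163.5, 73.6]
tcp_rot: [-3.137, -0.003, -1.976]
contact_force: [4.3, -4.2, -9.5]
opening: 0.134
```

```bash
python3 st.py
```

```text
yaw -113.2 q6 2.244 Tz [-0.76 -0.7   1.5 ] [ 4.3 -4.2 -9.5] 0.134 [605.8 163.5  73.6]
```

>>> {"op": "apply_moves", "data": {
  "targets": [
    [[-1, 0, 0, 0, 0, 0, 2], [-1, 0, 0, 0, 0, 0, 4], [-1, 0, 0, 0, 0, 0, 4]]
  ]
}}

```text
clock: 10.15
eef_pos: [605.9, 163.4, 73.7]
tcp_rot: [-3.136, -0.003, -2.036]
contact_force: [1.4, -3.0, -9.3]
opening: 0.131
```

```bash
python3 - <<'E'
from h import *
f=cam("side");save("s4.png",f["pixels"][180:280,170:300],5.5)
f=cam("wrist");save("w4.png",f["pixels"])
E
python3 st.py
```

```text
yaw -116.8 q6 2.308 Tz [-0.46 -0.35  2.82] [ 1.3 -3.7 -9.4] 0.133 [605.9 163.4  73.7]
```

View pics/w4.png

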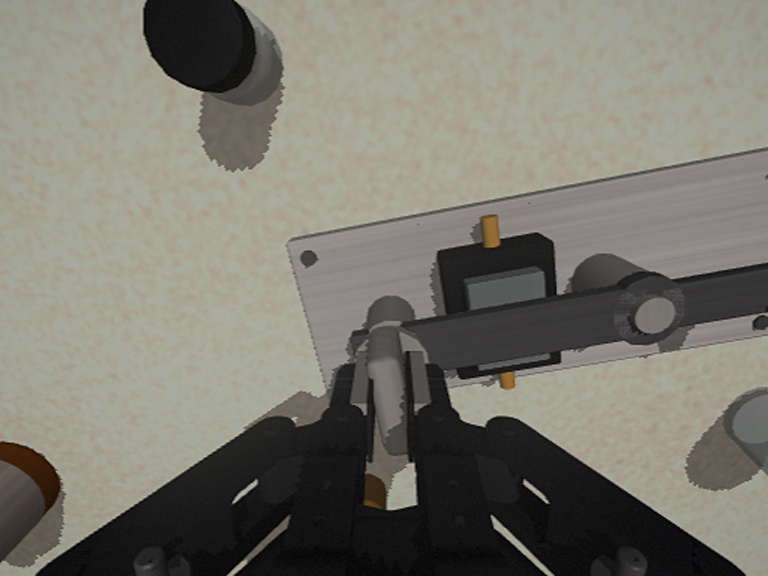

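```bash
python3 - <<'E'
from h import *
f=cam("wrist")
a=onz(f,(380/1.5,337/1.5),98);b=onz(f,(397/1.5,450/1.5),98);print(a,b,np.hypot(*(b-a)[:2]),np.degrees(np.arctan2(*(b-a)[1::-1])))
E
```

```text
[631.06064101 155.2716726   98.        ] [589.45820564 169.89295389  98.        ] 44.09698964361726 160.63584572129912
```

>>> {"op": "apply_moves", "data": {
  "targets": [
    [[-1, -0.1, 0.2, 0, 0, 0, -5], [-1, -0.1, 0.2, 0, 0, 0, -11], [-1, -0.1, 0.2, 0, 0, 0, -11]]
  ]
}}

```text
clock: 10.6
eef_pos: [605.0, 164.0, 73.4]
tcp_rot: [-3.137, -0.005, -1.845]
contact_force: [5.7, -9.7, -12.0]
opening: 0.135
```

```bash
python3 st.py
```

```text
yaw -105.7 q6 2.117 Tz [-1.56 -0.86  0.08] [  5.7  -9.7 -12. ] 0.135 [605.  164.   73.4]
```

>>> {"op": "apply_moves", "data": {
  "targets": [
    [[-1, 0, 0, 0, 0, 0, -8], [-1, 0, 0, 0, 0, 0, -16], [-1, 0, 0, 0, 0, 0, -24], [-1, 0, 0, 0, 0, 0, -32], [-1, 0, 0, 0, 0, 0, -40], [-1, 0, 0, 0, 0, 0, -45], [-1, 0, 0, 0, 0, 0, -45]]
  ]
}}

```text
clock: 11.3
eef_pos: [605.0, 164.6, 73.4]
tcp_rot: [-3.141, -0.005, -1.06]
contact_force: [1.2, 0.7, -9.4]
opening: 0.133
```

```bash
python3 to.py 604.2 165.3 73.3 -15.7
```

```text
[605.02038631 164.56050429  73.42991316] [-3.14068872 -0.00490242 -1.06046957] [ 0.27  0.53  1.75 -0.01  0.86  1.33] [ 0.42 -0.14  0.05]
cm [-0.1   0.04  0.01] deg [  0.1  -0.3 -45.1]
```

>>> {"op": "apply_moves", "data": {
  "targets": [
    [[-1, -0.05, 0.05, 0, 0, 0, -8], [-1, -0.1, 0.05, 0, 0, 0, -16], [-1, -0.1, 0.05, 0, 0, 0, -24], [-1, -0.1, 0.05, 0, 0, 0, -32], [-1, -0.1, 0.05, 0, 0, 0, -40], [-1, -0.1, 0.05, 0, 0, 0, -45], [-1, -0.1, 0.05, 0, 0, 0, -45]]
  ]
}}

```text
clock: 12.0
eef_pos: [604.3, 165.2, 73.4]
tcp_rot: [3.139, -0.004, -0.277]
contact_force: [2.1, -2.3, -9.7]
opening: 0.13
```

```bash
python3 st.py;python3 - <<'E'
from h import *
f=cam("wrist");save("w5.png",f["pixels"])
for X in [(604,165.5,98),(574,59,57)]:print(px(f,X)*1.5)
E
```

```text
yaw -15.9 q6 0.547 Tz [-0.3  -0.37  0.05] [ 2.1 -2.3 -9.7] 0.13 [604.3 165.2  73.4]
[389.94474626 412.20895682]
[389.87218302 543.37471446]
```

View pics/w5.png

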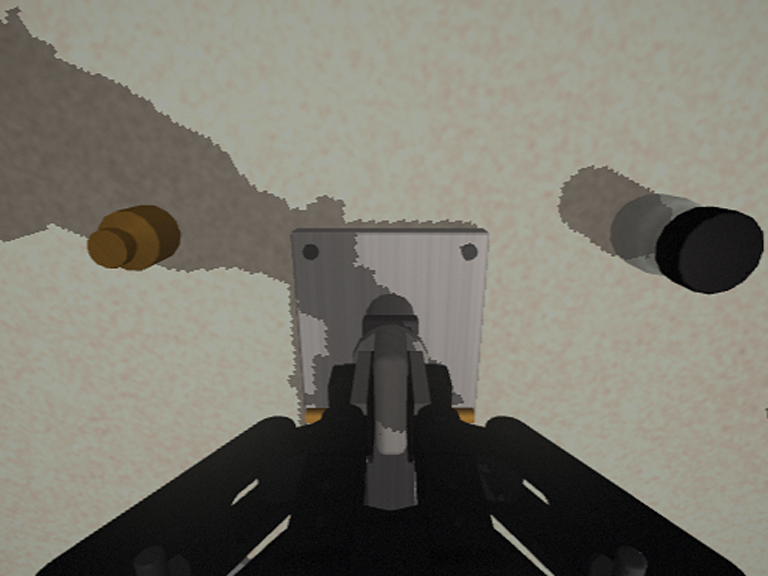

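>>> {"op": "apply_moves", "data": {
  "targets": [
    [[-1, 0, 0, 0, 0, 0, 0], [-1, 0, 0, 0, 0, 0, 0], [-1, 0, 0, 0, 0, 0, 0]]
  ]
}}

```text
clock: 12.35
eef_pos: [604.2, 165.2, 73.4]
tcp_rot: [3.139, -0.004, -0.281]
contact_force: [1.4, -1.0, -9.4]
opening: 0.137
```

```bash
python3 st.py; python3 -c "
from rig import r
print(r.sense()['qvel'].round(4)); print(r.sign_off())"
```

```text
yaw -16.1 q6 0.551 Tz [-0.29 -0.32 -0.09] [ 1.4 -1.  -9.4] 0.137 [604.2 165.2  73.4]
[ 0.001  -0.0014  0.0004 -0.0009  0.0002 -0.008 ]
the job is handed in; nothing more can be done
None
```

The job is done and handed in at about 12.4 s of the 64 s allowed. No verdict was reported.

- **Lever:** I pinched the handle post and swung it about 58° clockwise until it met the stop. The push force rose to about 12 N sideways, and the post stood within 0.5° of the shut line. The next picture showed the arm across the cell and round the stem.
- **Seating the screw:** I pinched the grip and turned it clockwise about 120°, until the torque jumped from about 0.05 to 2.8 N m. At the stop the grip twisted about 10° within the pads. A picture put its long side at -19°, where I expected about -16° from the holder's x axis.
- **Backing off:** I relieved that twist first (torque 0.08 N m), then turned the tool 90° counter-clockwise.

**Last checks:**
- The grip lies straight between the pads and along the holder's length, which is 90° from the seat. By the torque and camera estimates of the seat angle, this could be off by about 3°.
- The fingers are shut on it at 40 N, the arm is still, and the grasp point is about 3 mm from the grip's middle.
- The last picture showed the small jar and the weight upright. The other glassware was not in that view, but no move came near it.
- The lever was largely hidden by the gripper in that last picture. My evidence that it is still shut is the earlier picture at the screw's seat, and nothing has touched it since.

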